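# Start the bolster bolt on the slate press

## Robot

A 6-joint arm with a two-finger parallel gripper is mounted at the origin on the work surface. World frame = base frame: x ahead of the robot, y to its left, z up, the work surface at z = 0. Lengths are in m, angles in rad, forces in N, time in s.
With the tool pointing down it reaches from about 0.275 to 0.775 m from the base axis. Payload 14.6 kg.
Tool frame: the origin (TCP) lies at the centre of the arm's flange, where the gripper is bolted on; the fingertips stand 173 mm ahead of it and the grasp point (between the pads) lies 155 mm ahead of it (robot.finger_overhang is the distance from the TCP to the fingertips, in m); z points along the fingers, y is the direction in which the jaws open and shut (so a half turn about z gives the same grasp; the last joint's range is limited). The gripper opens to 85 mm and grips with 20 to 120 N. Pads are 22 mm wide; open, the fingers measure 114 mm over their backs; the gripper's body (76 mm by 85 mm) begins 54 mm behind the grasp point. The pads swing forward as they close: fully open they stand 13 mm farther back than shut.
Start: joints at [-1.46, 0.263, -0.048, 1.259, 0, 1.415], TCP at [0.138, -0.507, 0.405] pointing down, gripper open.
Joint ranges: [-2.65, 2.65], [-0.89, 1.7], [-1.18, 1.37], [-2.13, 2.11], [-1.35, 1.29], [-3.14, 3.14]. Speed limits (rad/s): [1.89, 1.89, 2.57, 2.79, 3.14, 3.14].

## Interface

Orientations are given as a unit quaternion [x, y, z, w].
In Python, from cell import readout, get_image, get_calibration, job, robot gives the robot as it stands.
- The arm moves only by the shell command python3 -m pendant 'ROWS'. ROWS is JSON, a list of rows, each an object of numbers: "dx", "dy", "dz": the shift along the tool's x, y, z in mm; "spin": the turn about the tool's z in degrees; "jaw": the finger opening in mm, from 0 to 85.4. A call has 1 to 5 rows; each row shifts and turns the commanded pose from where the row before left it, along the tool's axes as they then stand; what a row does not reach is not made up. A row lasts 1/8 s, in which the tool goes at most 62.5 mm and 10.7 degrees, less where a joint would pass 70% of its speed; a pose out of reach is approached as far as the arm can. A call with a gripper value outside its range is refused whole. The fingers move at their own pace and stop on an object; the grip force is fixed at half the most. Time passes only in rows, so rows that do not move let the fingers close. It gives the time, the measured TCP pose, the force and the opening at its end, in the units of the state.
- readout.observe(): the state, without advancing time (a new reading comes with each control period).
- get_image(name): name is "scene" or "top"; returns (picture, depth): 480x640x3 uint8, red, green, blue; 480x640 float32, m along the optical axis (not along the pixel's ray), 0 where there is no reading.
- get_calibration(name): a dict with "mtx" (3x3 intrinsics, pixels), "dist_coeffs" ([k1, k2, p1, p2, k3] as OpenCV has them; the pictures are not rectified), "xyz" and "attitude" of the camera in the world. Camera axes: x right, y down, z forward; pixel columns grow to the right and rows downward; lengths in m; the calibration is good to about 2 mm. A picture is of the moment at which its call begins. get_calibration takes no time and is no camera call.
- job.close_job(): hands the job in, once; it reports no verdict.
The state is a dict: "clock": time; "joint_positions": joint angles; "qvel": joint speeds; "joint_efforts": joint torques, N m; "tcp_pos": TCP position; "tool_rot": TCP orientation; "force": force on the tool from outside, world axes, zero at the start; "moment": the same for the moment, N m; "finger_gap": finger opening in m.
Only numpy, scipy, OpenCV 4.12 (cv2) and the standard library are available. Lean on these libraries where they do the work, as an engineer would, in place of code of your own. Each camera call takes 0.05 s, during which the arm holds its last target.

## Task

The hand press's bolster plate is back on its bed and its captive knurled bolt is sitting loose on top of the threaded hole: start the thread by hand so that the plate can still be squared up before it is tightened. Turn the bolt backward (anticlockwise from above) until you feel it drop off the end of the thread, then turn it forward (clockwise) one full turn. Finish while still holding the bolt head in the gripper, with the bolt standing still; do not run the bolt further in, and leave the tin, the slate and the mallet where they lie.

Things in the scene. Friction and masses are not known exactly. Their poses are not given: they have to be found in the camera images.
- press: green cast hand press screwed to the bench, foot 150 x 385 mm, head 308 mm high, lever knob to 475 mm. Origin on the bench straight below the axis of the threaded hole, z up; it runs from y = +65 mm (open end of the bed) to y = -320 mm (column). A steel bolster plate 70 mm wide lies on the bed from y +35 to -195 mm, its top at z 54 mm
- ram_axis (a point): point on the plate's top below the ram, 168 mm from the bolt axis toward the column. A punch block 56 mm square, to z 76 mm, sits here. Head and ram stand clear of the bolt: nothing above the plate within 125 mm of its axis
- thread_mouth (a point): point on the bolt axis at the top of the bed (z 40 mm), hidden under the plate: mouth of the threaded hole, 24 mm right-hand thread, pitch 5 mm
- bolt_head: bright steel knurled round head of the captive bolt, 40 mm diameter, 24 mm high, dark slot across its top; origin on the axis at the middle of its underside, z up, x along the slot; 69 mm above the bench plus bolt_lift. Under it a 36 mm washer, 3 mm thick, and the shank. The bolt weighs about 0.37 kg and only turns about and slides along its upright axis. Grip it by the rim at any yaw
- head_top (a point): middle of the top face of the bolt head, 24 mm above its underside, 95 to 98 mm above the bench at the start
- bolt_turn (a joint): angle of the bolt, rad, counted over full turns; grows when turned backward (anticlockwise from above), shrinks when turned forward. At the start the leading end of its thread rests on the first turn of the thread in the bed, 0.6 to 3.2 rad short of that thread's end, at an unmarked place. Turns easily (under 0.1 N m)
- bolt_lift (a joint): height of the bolt, m: 0 when just dropped, 0.0023 to 0.0046 at the start, -0.005 one turn in, -0.012 washer on the plate. Backward it climbs 5 mm a turn, then drops 5 mm past the end of the thread; from there forward draws it down 5 mm a turn. It falls by its own weight, so a grip held at one height stops the drop: follow it with a light push (5 N) or loosen the grip a moment
- tin: open round tin, 88 mm diameter, 80 mm high, with copper slate hooks sticking up to 115 mm; origin at the centre of its underside
- slate: dark slate tile 150 x 300 x 7 mm lying flat, origin at the centre of its underside
- mallet: ash mallet lying on its side, head 72 mm diameter x 100 mm, handle 25 mm thick; 340 mm long overall along its y; origin on the bench below the handle

How it is judged:
On the way, in this order (a step that is already met when the one before it is completed fails the run):
1. the bolt has been turned backward past the end of the thread and has dropped (value of joint bolt_turn above 1.6 rad and value of joint bolt_lift below 0.0022 m), for 0.05 s.
2. the bolt has been turned forward into the thread, about one turn (value of joint bolt_lift below -0.0036 m), for 0.1 s.
At the end, for the whole second after the job is handed in: The bolt stands in the thread one turn below the drop (bolt_lift between -6.6 and -3.4 mm, a third of a turn either way), still, and the fingers still grip its head (more than 4 N) (value of joint bolt_lift between -0.0066 and -0.0034 m and contact force between the fingers and bolt_head above 4 N and distance between the grasp point and bolt_head below 0.05 m and angular speed of bolt_head below 0.15 rad/s and linear speed of bolt_head below 0.01 m/s); the arm keeps its last pose, push and grip.
It fails at once if the bolt is run on well past one turn, or forced forward without having been backed off to the drop (value of joint bolt_turn below -7 rad).
It fails at once if the tin is knocked (distance of tin from where it was at the start of the episode above 0.02 m).
It fails at once if the slate is knocked (distance of slate from where it was at the start of the episode above 0.02 m).
It fails at once if the mallet is knocked (distance of mallet from where it was at the start of the episode above 0.02 m).
It also fails if it takes over 67 s, if anything falls off the work surface, if the arm or the gripper's body presses on something with over 40 N, if the wrist force passes 120 N, or if a joint passes its speed limit or range.

## Working session

There is one attempt and no reset: what is moved stays moved. The work goes in short steps, Python scripts to look and compute and a shell command to move; the robot and the scene stay as the last step left them, time stands still between calls to the robot, and variables do not carry over. Pictures are saved under pics/ and viewed, and the job is handed in when it is done.

```bash
mkdir -p pics; ls; python3 - <<'E'
from cell import readout, get_image, get_calibration
import cv2, numpy as np
print(readout.observe())
for n in ("scene","top"):
    im,d=get_image(n); cv2.imwrite(f"pics/{n}0.png",im[:,:,::-1]); np.save(f"pics/{n}0_d.npy",d); np.save(f"pics/{n}0.npy",im)
    print(get_calibration(n))
E
```

```text
pics
{'clock': 0.0, 'joint_positions': array([-1.46027691e+00,  2.63543824e-01, -4.89012559e-02,  1.25941417e+00,
        6.49711087e-06,  1.41552931e+00]), 'qvel': array([ 9.33857069e-04, -3.73255626e-04,  7.28182135e-04,  1.83086443e-03,
        1.51373816e-03, -5.70623611e-05]), 'joint_efforts': array([ 1.40400403e-03, -6.37615657e+01,  3.84560108e+01,  1.38806403e-02,
        7.85023417e-05,  7.39268785e-06]), 'tcp_pos': array([ 0.13790423, -0.50648135,  0.40422727]), 'tool_rot': array([ 9.91182544e-01,  1.32502382e-01,  1.51376086e-05, -5.31257793e-04]), 'force': array([ 1.60248524, -0.09507155, -0.25802648]), 'moment': array([ 0.03103145, -0.03980125,  0.00248376]), 'finger_gap': 0.08549007132926371}
{'mtx': array([[530.40437689,   0.        , 321.16724551],
       [  0.        , 530.40437689, 236.27856446],
       [  0.        ,   0.        ,   1.        ]]), 'dist_coeffs': array([-0.10678108,  0.        ,  0.        ,  0.        ,  0.        ]), 'xyz': array([ 1.17586842, -0.07840645,  0.86046222]), 'attitude': array([ 0.77858968,  0.53645103, -0.18659068, -0.26683761])}
{'mtx': array([[478.31736663,   0.        , 317.2042986 ],
       [  0.        , 478.31736663, 241.64705714],
       [  0.        ,   0.        ,   1.        ]]), 'dist_coeffs': array([-0.10863703,  0.        ,  0.        ,  0.        ,  0.        ]), 'xyz': array([0.5068857 , 0.13378199, 0.99912825]), 'attitude': array([ 0.70928094, -0.7035612 ,  0.02368874, -0.03689202])}
```

View pics/scene0.png

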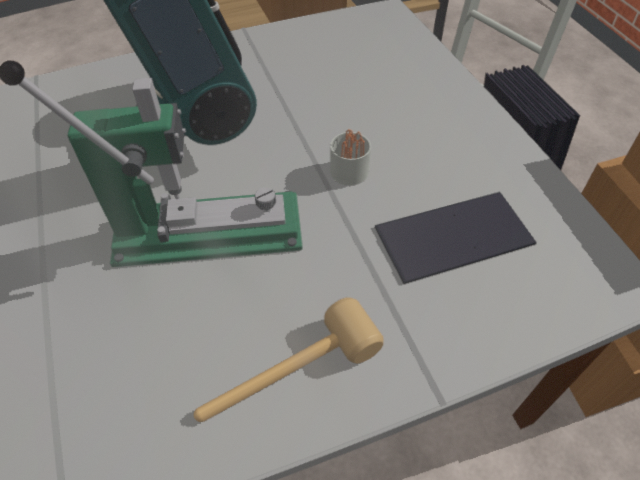

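View pics/top0.png

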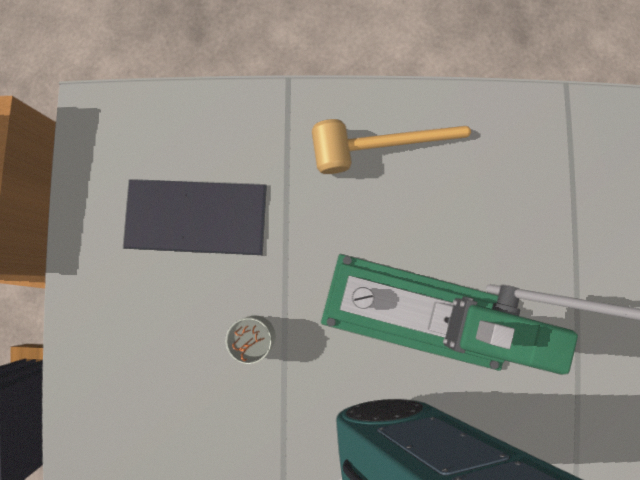

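The bolt head is at about (363,297) in top and (265,199) in scene. The tin is at top (249,341), the slate at (195,217), and the mallet around (330,147)–(468,132). Next I'll work out positions.

```bash
cat > h.py <<'E'
import numpy as np, cv2
from cell import readout, get_image, get_calibration
from scipy.spatial.transform import Rotation as R
def ray(n,uv):
    c=get_calibration(n); p=cv2.undistortPoints(np.array([[uv]],float),c["mtx"],c["dist_coeffs"])[0,0]
    return c["xyz"], R.from_quat(c["attitude"]).as_matrix()@np.array([p[0],p[1],1])
def plane(n,uv,z):
    o,d=ray(n,uv); return o+d*(z-o[2])/d[2]
def tri(a,b):
    (o1,d1),(o2,d2)=ray("top",a),ray("scene",b)
    A=np.stack([d1,-d2],1); s=np.linalg.lstsq(A,o2-o1,rcond=None)[0]
    p,q=o1+s[0]*d1,o2+s[1]*d2; return (p+q)/2,np.linalg.norm(p-q)
E
python3 - <<'E'
from h import *
for n,(u,v) in (("top",(363,297)),("scene",(265,199))):
    im=np.load(f"pics/{n}0.npy"); c=im[v-30:v+30,u-30:u+30]
    cv2.imwrite(f"pics/{n}0c.png",cv2.resize(c[:,:,::-1],None,fx=9,fy=9,interpolation=cv2.INTER_CUBIC))
d=np.load("pics/top0_d.npy")
for uv in ((363,297),(390,300),(420,306)): print(d[uv[1],uv[0]],plane("top",uv,.0965))
s=readout.observe(); print(R.from_quat(s["tool_rot"]).as_matrix().round(3))
E
```

```text
0.8950817 [0.48072303 0.06410107 0.0965    ]
0.9353202 [0.47542803 0.01334682 0.0965    ]
0.9359808 [ 0.46445366 -0.04321095  0.0965    ]
[[ 0.965  0.263 -0.   ]
 [ 0.263 -0.965  0.001]
 [ 0.    -0.001 -1.   ]]
```

View pics/top0c.png

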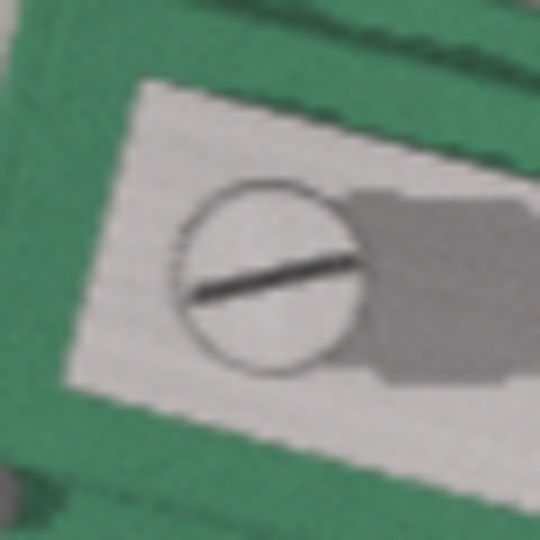

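View pics/scene0c.png

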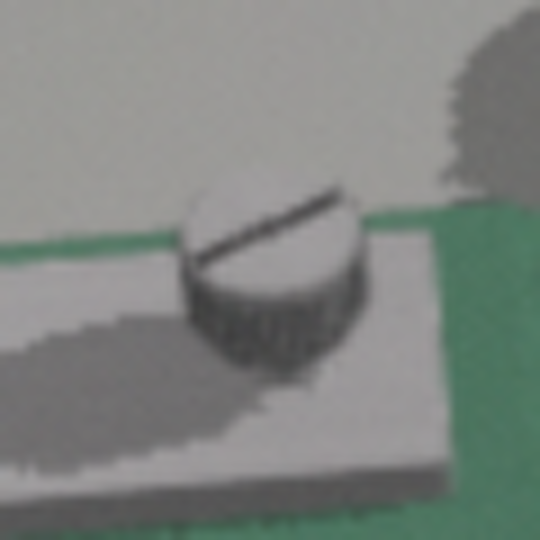

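```bash
python3 - <<'E'
from h import *
print("head",tri((363.1,297.3),(264.5,193.8)),plane("top",(363.1,297.3),.0965),plane("scene",(264.5,193.8),.0965))
# fitted circle
im=np.load("pics/top0.npy"); g=cv2.resize(cv2.cvtColor(im,cv2.COLOR_RGB2GRAY)[267:327,333:393],None,fx=8,fy=8,interpolation=cv2.INTER_CUBIC)
c=cv2.HoughCircles(g,cv2.HOUGH_GRADIENT,1,40,param1=60,param2=20,minRadius=65,maxRadius=100); print(c[0][:3]/8+[332.5,266.5,0.5] if c is not None else None)
print("tin top",plane("top",(249,341),.08)); print("foot corners",[plane("top",p,.03)[:2].round(3) for p in((343,255),(323,321),(503,367))])
print("head near/far",[plane("top",p,.308)[:2].round(3) for p in((452,348),(465,298),(574,372))])
print("knob",[ (z,plane("scene",(12,73),z).round(3)) for z in(.4,.465)])
s=readout.observe()
E
```

```text
head (array([0.48020135, 0.06399741, 0.09845181]), np.float64(0.00013571151010627146)) [0.48016311 0.06391155 0.0965    ] [0.47839493 0.06429826 0.0965    ]
None
tin top [0.39405679 0.28012722 0.08      ]
foot corners [array([0.563, 0.1  ]), array([0.43 , 0.139]), array([ 0.338, -0.226])]
head near/far [array([ 0.414, -0.048]), array([ 0.486, -0.067]), array([ 0.377, -0.231])]
knob [(0.4, array([ 0.363, -0.289,  0.4  ])), (0.465, array([ 0.478, -0.259,  0.465]))]
```

```bash
python3 -m pendant '[{"dx":-2,"dy":-49,"dz":-10},{"dx":-2,"dy":-49,"dz":-10},{"dx":-2,"dy":-49,"dz":-10},{"dx":-1,"dy":-48,"dz":-10},{"dx":0}]'
python3 -m pendant '[{"dx":38.5,"dy":-18},{"dx":38.5,"dy":-18},{"dx":38.5,"dy":-18},{"dx":38.5,"dy":-18},{"dx":0}]'
```

```text
$[0]: bad value
$[0]: bad value
```

```bash
python3 -m pendant --help | head; python3 -m pendant '[{"dx":-2,"dy":-49,"dz":-10,"spin":0,"jaw":85},{"dx":-2,"dy":-49,"dz":-10,"spin":0,"jaw":85},{"dx":-2,"dy":-49,"dz":-10,"spin":0,"jaw":85},{"dx":-1,"dy":-48,"dz":-10,"spin":0,"jaw":85},{"dx":0,"dy":0,"dz":0,"spin":0,"jaw":85}]'
```

```text
clock: 0.72
tcp_pos: [0.0796, -0.3179, 0.4454]
tool_rot: [0.991, 0.132, -0.0, 0.001]
force: [0.7, -0.8, -0.9]
finger_gap: 0.0854invalid input: not JSON, or not a number
```

```bash
python3 -m pendant '[{"dx":38.5,"dy":-18,"dz":0,"spin":0,"jaw":85},{"dx":38.5,"dy":-18,"dz":0,"spin":0,"jaw":85},{"dx":38.5,"dy":-18,"dz":0,"spin":0,"jaw":85},{"dx":38.5,"dy":-18,"dz":0,"spin":0,"jaw":85},{"dx":0,"dy":0,"dz":0,"spin":0,"jaw":85}]'; python3 -c "
from h import *
print(readout.observe()['joint_positions'].round(3))"
```

```text
clock: 1.35
tcp_pos: [0.2113, -0.2091, 0.4445]
tool_rot: [0.991, 0.135, 0.0, -0.0]
force: [0.2, -0.2, 0.2]
finger_gap: 0.0854
[-1.057 -0.147 -0.388  1.33   0.     1.813]
```

```bash
python3 -m pendant '[{"dx":25,"dy":-24,"dz":0,"spin":0,"jaw":85},{"dx":25,"dy":-24,"dz":0,"spin":0,"jaw":85},{"dx":25,"dy":-24,"dz":0,"spin":0,"jaw":85},{"dx":25,"dy":-24,"dz":0,"spin":0,"jaw":85},{"dx":26,"dy":-25,"dz":0,"spin":0,"jaw":85}]'; python3 -m pendant '[{"dx":17.5,"dy":-26,"dz":0,"spin":0,"jaw":70},{"dx":17.5,"dy":-26,"dz":0,"spin":0,"jaw":70},{"dx":17.5,"dy":-26,"dz":0,"spin":0,"jaw":70},{"dx":17.5,"dy":-27,"dz":0,"spin":0,"jaw":70},{"dx":0,"dy":0,"dz":0,"spin":0,"jaw":70}]'; python3 -c "
from h import *
s=readout.observe();print(s['joint_positions'].round(3))
m=R.from_quat(s['tool_rot']).as_matrix();print(m.round(4));print(m.T@(np.array([.480,.064,.300])-s['tcp_pos'])*1000)"
```

```text
clock: 1.98
tcp_pos: [0.3002, -0.0604, 0.4445]
tool_rot: [0.991, 0.132, -0.0, 0.0]
force: [0.1, -1.3, -0.3]
finger_gap: 0.0847
clock: 2.6
tcp_pos: [0.3404, 0.0598, 0.4443]
tool_rot: [0.991, 0.134, -0.0, -0.0]
force: [-0.5, 0.3, -0.6]
finger_gap: 0.07
[-0.063 -0.059 -0.315  1.316  0.     2.81 ]
[[ 9.643e-01  2.646e-01 -7.000e-04]
 [ 2.646e-01 -9.643e-01  1.000e-04]
 [-6.000e-04 -3.000e-04 -1.000e+00]]
[135.86625946  32.93600755 144.17627223]
```

```bash
python3 -m pendant '[{"dx":34,"dy":8.2,"dz":32,"spin":0,"jaw":60},{"dx":34,"dy":8.2,"dz":32,"spin":0,"jaw":60},{"dx":34,"dy":8.2,"dz":32,"spin":0,"jaw":60},{"dx":34,"dy":8.2,"dz":32,"spin":0,"jaw":60},{"dx":0,"dy":0,"dz":0,"spin":0,"jaw":60}]'; python3 - <<'E'
from h import *
s=readout.observe();print(s['joint_positions'].round(3))
m=R.from_quat(s['tool_rot']).as_matrix();print(m.T@(np.array([.480,.064,.239])-s['tcp_pos'])*1000)
im,d=get_image("scene"); cv2.imwrite("pics/s1.png",cv2.resize(im[80:260,160:400,::-1],None,fx=3,fy=3))
im,d=get_image("top"); cv2.imwrite("pics/t1.png",cv2.resize(im[220:400,250:490,::-1],None,fx=3,fy=3))
E
```

```text
clock: 3.22
tcp_pos: [0.4806, 0.0617, 0.3141]
tool_rot: [0.991, 0.132, -0.002, -0.0]
force: [-0.2, 0.0, 0.9]
finger_gap: 0.0598
[-0.041  0.245 -0.33   1.    -0.     2.837]
[ 0.2827693  -2.32246932 75.08158845]
```

View pics/s1.png

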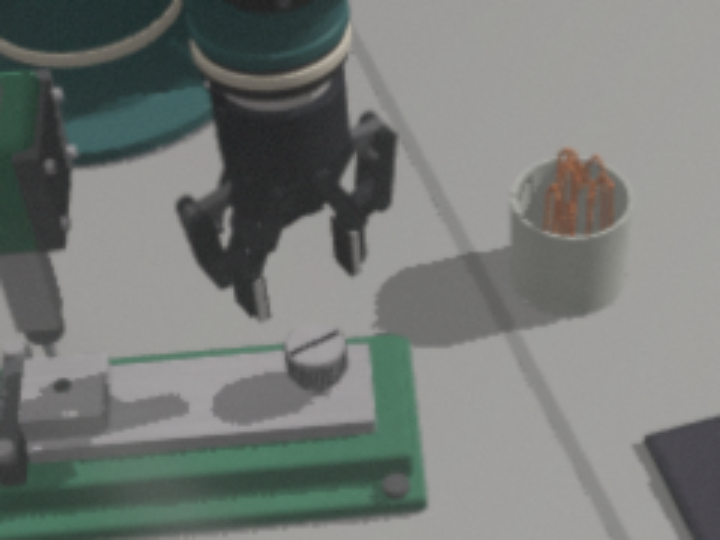

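View pics/t1.png

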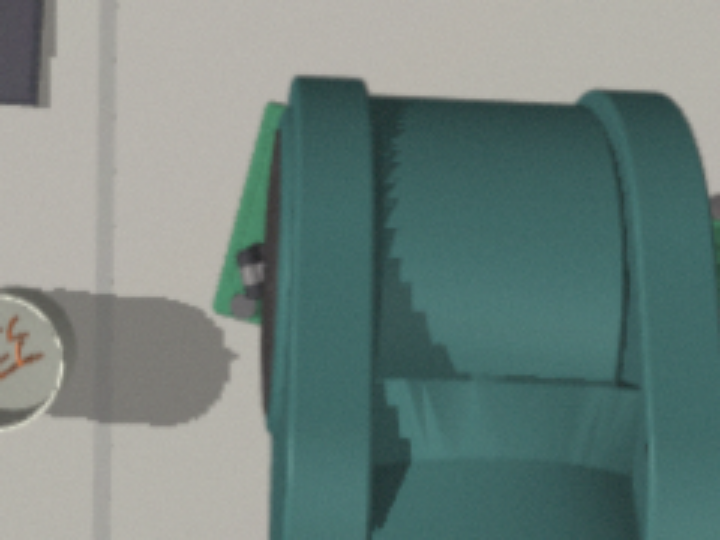

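```bash
python3 - <<'E'
from h import *
im,d=get_image("top")
for v in (240,255,270,290,310,330,345):
  row=[]
  for u in (345,360,380,420,440,460,480,486):
    o,dd=ray("top",(u,v)); c=get_calibration("top"); row.append((o+dd*d[v,u]).round(3).tolist())
  print(v,row)
im,d=get_image("scene"); cv2.imwrite("pics/s2.png",im[:,:,::-1])
E
```

```text
240 [[0.597, 0.095, -0.002], [0.597, 0.063, 0.002], [0.597, 0.021, 0.001], [0.598, -0.063, 0.0], [0.598, -0.105, -0.0], [0.598, -0.148, 0.001], [0.599, -0.192, -0.003], [0.599, -0.204, -0.001]]
255 [[0.564, 0.095, 0.016], [0.53, 0.106, 0.602], [0.531, 0.087, 0.588], [0.532, 0.051, 0.58], [0.566, -0.105, 0.002], [0.531, 0.019, 0.593], [0.567, -0.19, 0.0], [0.567, -0.203, 0.001]]
270 [[0.518, 0.118, 0.6], [0.517, 0.106, 0.614], [0.518, 0.09, 0.607], [0.518, 0.057, 0.607], [0.518, 0.04, 0.606], [0.518, 0.025, 0.612], [0.518, 0.008, 0.61], [0.535, -0.202, 0.001]]
290 [[0.501, 0.118, 0.612], [0.501, 0.107, 0.623], [0.501, 0.091, 0.617], [0.502, 0.059, 0.618], [0.502, 0.043, 0.618], [0.502, 0.027, 0.62], [0.502, 0.012, 0.623], [0.502, 0.007, 0.621]]
310 [[0.485, 0.119, 0.617], [0.486, 0.107, 0.629], [0.486, 0.091, 0.622], [0.486, 0.06, 0.621], [0.486, 0.044, 0.622], [0.486, 0.028, 0.621], [0.486, 0.014, 0.629], [0.486, 0.009, 0.627]]
330 [[0.47, 0.118, 0.616], [0.471, 0.108, 0.632], [0.47, 0.091, 0.621], [0.507, 0.134, 0.999], [0.471, 0.044, 0.623], [0.471, 0.029, 0.624], [0.471, 0.016, 0.633], [0.471, 0.011, 0.632]]
345 [[0.458, 0.118, 0.62], [0.461, 0.108, 0.639], [0.458, 0.091, 0.618], [0.458, 0.059, 0.619], [0.458, 0.043, 0.618], [0.459, 0.029, 0.627], [0.461, 0.018, 0.639], [0.461, 0.013, 0.639]]
```

View pics/s2.png

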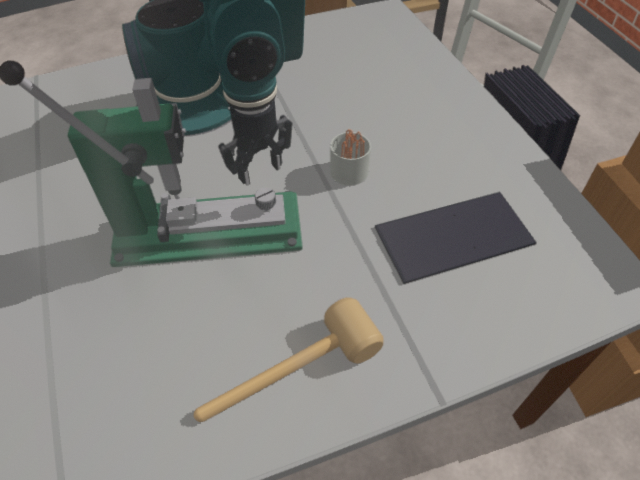

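The wrist clears the press head: its barrel is at about z 0.62 and y > 0. The open jaws straddle the bolt head at scene (265,199), so I'm going down.

```bash
python3 -m pendant '[{"dx":0.3,"dy":-2.3,"dz":20,"spin":0,"jaw":60},{"dx":0,"dy":0,"dz":20,"spin":0,"jaw":60},{"dx":0,"dy":0,"dz":20,"spin":0,"jaw":60},{"dx":0,"dy":0,"dz":14,"spin":0,"jaw":60},{"dx":0,"dy":0,"dz":0,"spin":0,"jaw":60}]'; python3 - <<'E'
from h import *
s=readout.observe()
m=R.from_quat(s['tool_rot']).as_matrix();print(m.T@(np.array([.480,.064,.239])-s['tcp_pos'])*1000,s['force'],s['moment'])
im,d=get_image("scene"); cv2.imwrite("pics/s3.png",cv2.resize(im[120:240,200:340,::-1],None,fx=5,fy=5))
E
```

```text
clock: 4.05
tcp_pos: [0.4783, 0.0654, 0.243]
tool_rot: [0.991, 0.132, -0.0, 0.0]
force: [1.0, -0.1, 1.1]
finger_gap: 0.0597
[1.26460271 1.78210933 4.00963189] [ 0.97316735 -0.05871682  1.07255673] [0.04066593 0.02755825 0.00876158]
```

View pics/s3.png

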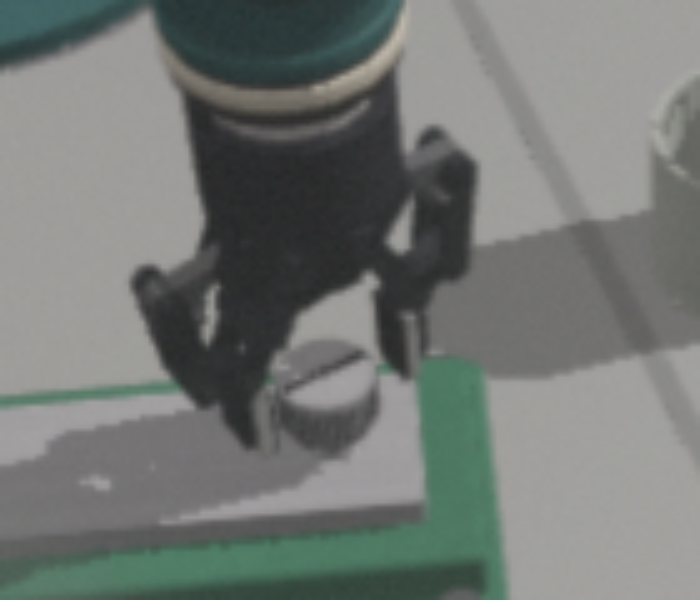

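Both fingers straddle the head. The left pad is close to the rim at (275,400) and the right pad has more room at (400,350), which matches the measured offset of about 1.8 mm. I'll correct that, lower and close.

```bash
python3 -m pendant '[{"dx":1,"dy":1.8,"dz":4,"spin":0,"jaw":60},{"dx":0,"dy":0,"dz":0,"spin":0,"jaw":50},{"dx":0,"dy":0,"dz":0,"spin":0,"jaw":44}]'; python3 -m pendant '[{"dx":0,"dy":0,"dz":0,"spin":0,"jaw":30},{"dx":0,"dy":0,"dz":0,"spin":0,"jaw":30}]'; python3 - <<'E'
from h import *
s=readout.observe()
m=R.from_quat(s['tool_rot']).as_matrix();print(m.T@(np.array([.480,.064,.239])-s['tcp_pos'])*1000,m.T@s['force'],s['moment'],s['joint_positions'])
im,d=get_image("scene"); cv2.imwrite("pics/s4.png",cv2.resize(im[120:240,200:340,::-1],None,fx=5,fy=5))
E
```

```text
clock: 4.47
tcp_pos: [0.4804, 0.0641, 0.2389]
tool_rot: [0.991, 0.133, 0.0, 0.0]
force: [0.3, 0.8, -0.6]
finger_gap: 0.0438
clock: 4.72
tcp_pos: [0.4803, 0.0643, 0.239]
tool_rot: [0.991, 0.133, 0.0, -0.0]
force: [-1.8, 1.5, 5.3]
finger_gap: 0.0387
[-0.38936641  0.15931197  0.02655547] [-1.32961786 -1.9014613  -5.27231427] [ 0.32590488  0.27424453 -0.06447809] [-3.54762226e-02  3.11504110e-01 -4.64243321e-01  7.94660898e-01
  4.68025607e-04  2.84014335e+00]
```

View pics/s4.png

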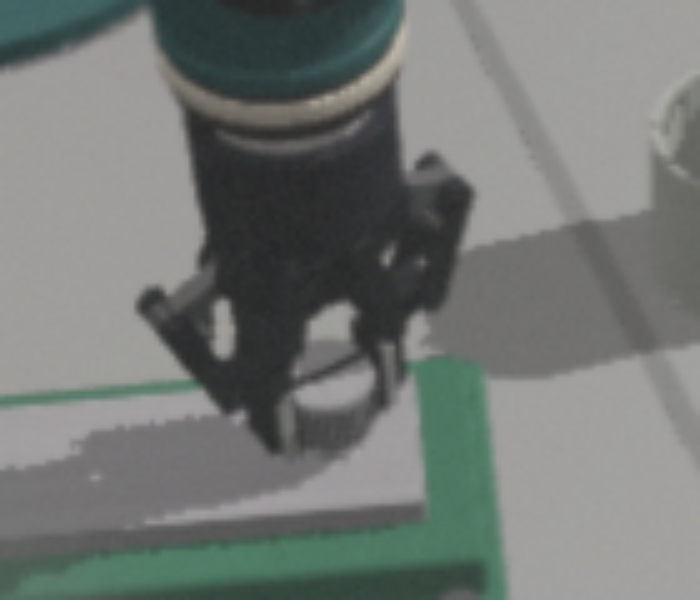

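```bash
python3 -m pendant '[{"dx":0,"dy":0,"dz":-0.1,"spin":-8,"jaw":30},{"dx":0,"dy":0,"dz":-0.1,"spin":-8,"jaw":30},{"dx":0,"dy":0,"dz":0,"spin":0,"jaw":30}]'; cat > st.py <<'E'
from h import *
s=readout.observe(); m=R.from_quat(s['tool_rot']).as_matrix()
print("j6deg",np.degrees(s['joint_positions'][5]).round(1),"off mm",((np.array([.480,.064,.239])-s['tcp_pos'])*1000).round(2),"F",s['force'].round(1),"M",s['moment'].round(2),s['finger_gap'])
E
python3 st.py
```

```text
clock: 5.15
tcp_pos: [0.4803, 0.0643, 0.2392]
tool_rot: [0.963, 0.27, 0.0, -0.0]
force: [-2.6, 3.1, 6.0]
finger_gap: 0.0387
j6deg 146.6 off mm [-0.33 -0.29 -0.22] F [-2.6  3.1  6. ] M [0.38 0.32 0.04] 0.0386511311610926
```

```bash
python3 -m pendant '[{"dx":0,"dy":0,"dz":-0.12,"spin":-9,"jaw":30},{"dx":0,"dy":0,"dz":-0.12,"spin":-9,"jaw":30},{"dx":0,"dy":0,"dz":0,"spin":0,"jaw":30}]'; python3 st.py;  python3 -m pendant '[{"dx":0,"dy":0,"dz":-0.12,"spin":-9,"jaw":30},{"dx":0,"dy":0,"dz":-0.12,"spin":-9,"jaw":30},{"dx":0,"dy":0,"dz":0,"spin":0,"jaw":30}]'; python3 st.py
```

```text
clock: 5.52
tcp_pos: [0.4803, 0.0643, 0.2395]
tool_rot: [0.909, 0.418, 0.0, -0.0]
force: [-1.5, 4.3, 6.8]
finger_gap: 0.0383
j6deg 128.6 off mm [-0.3  -0.34 -0.47] F [-1.5  4.3  6.8] M [0.47 0.33 0.07] 0.038318306371368585
clock: 5.9
tcp_pos: [0.4802, 0.0644, 0.2397]
tool_rot: [0.832, 0.555, 0.0, -0.0]
force: [-1.6, 3.4, 6.7]
finger_gap: 0.0386
j6deg 110.6 off mm [-0.24 -0.36 -0.69] F [-1.6  3.4  6.7] M [0.58 0.35 0.04] 0.0386096368251569
```

```bash
python3 -m pendant '[{"dx":0,"dy":0,"dz":-0.12,"spin":-9,"jaw":30},{"dx":0,"dy":0,"dz":-0.12,"spin":-9,"jaw":30},{"dx":0,"dy":0,"dz":0,"spin":0,"jaw":30}]'; python3 st.py;  python3 -m pendant '[{"dx":0,"dy":0,"dz":-0.12,"spin":-9,"jaw":30},{"dx":0,"dy":0,"dz":-0.12,"spin":-9,"jaw":30},{"dx":0,"dy":0,"dz":0,"spin":0,"jaw":30}]'; python3 st.py
```

```text
clock: 6.28
tcp_pos: [0.4802, 0.0644, 0.2399]
tool_rot: [0.735, 0.678, 0.0, -0.0]
force: [-2.9, 2.7, 5.9]
finger_gap: 0.0387
j6deg 92.6 off mm [-0.19 -0.38 -0.93] F [-2.9  2.7  5.9] M [0.66 0.4  0.  ] 0.038684785164446206
clock: 6.65
tcp_pos: [0.4801, 0.0644, 0.2401]
tool_rot: [0.62, 0.785, 0.0, -0.0]
force: [-2.8, 3.8, 6.8]
finger_gap: 0.0384
j6deg 74.6 off mm [-0.13 -0.4  -1.13] F [-2.8  3.8  6.8] M [0.66 0.44 0.05] 0.03839505750454773
```

```bash
python3 -c "
from h import *
im,d=get_image('scene'); cv2.imwrite('pics/s5.png',cv2.resize(im[120:240,200:340,::-1],None,fx=5,fy=5))"
```

```text
(no output)
```

View pics/s5.png

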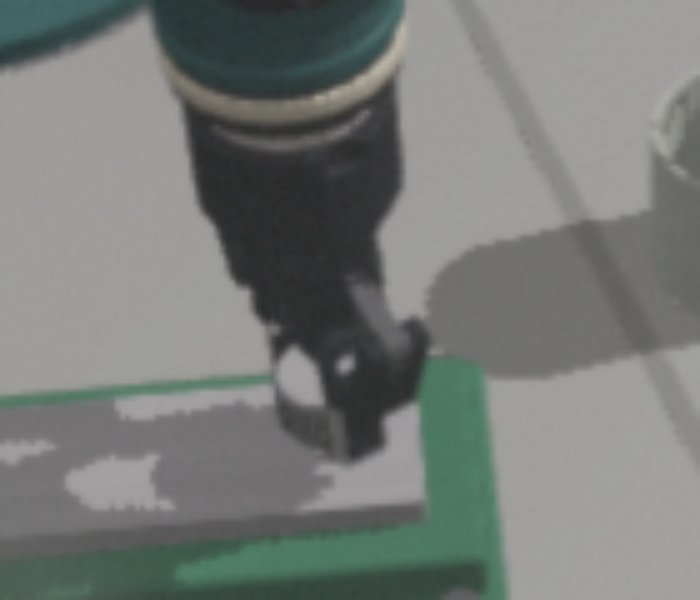

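The head is still clamped at (320,400), with the near finger hiding the slot. The push holds at about 6 N, so there's been no drop yet (88° turned).

```bash
python3 -m pendant '[{"dx":0,"dy":0,"dz":-0.12,"spin":-9,"jaw":30},{"dx":0,"dy":0,"dz":-0.12,"spin":-9,"jaw":30},{"dx":0,"dy":0,"dz":0,"spin":0,"jaw":30}]'; python3 st.py;  python3 -m pendant '[{"dx":0,"dy":0,"dz":-0.12,"spin":-9,"jaw":30},{"dx":0,"dy":0,"dz":-0.12,"spin":-9,"jaw":30},{"dx":0,"dy":0,"dz":0,"spin":0,"jaw":30}]'; python3 st.py
```

```text
clock: 7.08
tcp_pos: [0.4801, 0.0644, 0.2404]
tool_rot: [0.49, 0.872, 0.0, -0.0]
force: [-2.6, 3.3, 7.0]
finger_gap: 0.0386
j6deg 56.6 off mm [-0.08 -0.39 -1.36] F [-2.6  3.3  7. ] M [0.7  0.52 0.08] 0.03860146231352849
clock: 7.45
tcp_pos: [0.48, 0.0644, 0.2406]
tool_rot: [0.347, 0.938, 0.0, -0.0]
force: [-4.4, 2.8, 6.9]
finger_gap: 0.039
j6deg 38.6 off mm [-0.04 -0.35 -1.61] F [-4.4  2.8  6.9] M [0.62 0.61 0.05] 0.03903238839921736
```

```bash
python3 -m pendant '[{"dx":0,"dy":0,"dz":-0.12,"spin":-9,"jaw":30},{"dx":0,"dy":0,"dz":-0.12,"spin":-9,"jaw":30},{"dx":0,"dy":0,"dz":0,"spin":0,"jaw":30}]'; python3 st.py;  python3 -m pendant '[{"dx":0,"dy":0,"dz":-0.12,"spin":-9,"jaw":30},{"dx":0,"dy":0,"dz":-0.12,"spin":-9,"jaw":30},{"dx":0,"dy":0,"dz":0,"spin":0,"jaw":30}]'; python3 st.py
```

```text
clock: 7.82
tcp_pos: [0.48, 0.0643, 0.2409]
tool_rot: [0.196, 0.981, 0.0, -0.0]
force: [-4.1, 2.6, 7.2]
finger_gap: 0.0385
j6deg 20.6 off mm [ 0.02 -0.33 -1.85] F [-4.1  2.6  7.2] M [0.54 0.72 0.08] 0.0385083418902494
clock: 8.2
tcp_pos: [0.48, 0.0643, 0.241]
tool_rot: [0.041, 0.999, 0.0, -0.0]
force: [-4.5, 0.9, 6.1]
finger_gap: 0.0383
j6deg 2.7 off mm [ 0.05 -0.29 -1.96] F [-4.5  0.9  6.1] M [0.42 0.76 0.12] 0.03833015092754966
```

```bash
python3 -m pendant '[{"dx":0,"dy":0,"dz":-0.12,"spin":-9,"jaw":30},{"dx":0,"dy":0,"dz":-0.12,"spin":-9,"jaw":30},{"dx":0,"dy":0,"dz":0,"spin":0,"jaw":30}]'; python3 st.py;  python3 -m pendant '[{"dx":0,"dy":0,"dz":-0.12,"spin":-9,"jaw":30},{"dx":0,"dy":0,"dz":-0.12,"spin":-9,"jaw":30},{"dx":0,"dy":0,"dz":0,"spin":0,"jaw":30}]'; python3 st.py
```

```text
clock: 8.57
tcp_pos: [0.48, 0.0642, 0.2408]
tool_rot: [-0.114, 0.993, 0.0, -0.001]
force: [-2.1, 0.8, -4.6]
finger_gap: 0.0385
j6deg -15.1 off mm [-0.01 -0.2  -1.78] F [-2.1  0.8 -4.6] M [0.36 0.31 0.02] 0.038451420372307824
clock: 8.95
tcp_pos: [0.48, 0.0641, 0.2411]
tool_rot: [-0.267, 0.964, 0.0, -0.0]
force: [-2.8, 1.4, -3.9]
finger_gap: 0.0384
j6deg -33.0 off mm [-0.02 -0.15 -2.06] F [-2.8  1.4 -3.9] M [0.2  0.5  0.01] 0.0384444955803894
```

The force flipped from +6 N to −4 N (the bolt's weight) between j6 = 3° and −15°, so the thread end has been passed and the bolt is now hanging in the grip. I'll follow it down.

```bash
python3 -m pendant '[{"dx":0,"dy":0,"dz":1,"spin":0,"jaw":30},{"dx":0,"dy":0,"dz":1,"spin":0,"jaw":30},{"dx":0,"dy":0,"dz":1,"spin":0,"jaw":30},{"dx":0,"dy":0,"dz":0.7,"spin":0,"jaw":30},{"dx":0,"dy":0,"dz":0,"spin":0,"jaw":30}]'; python3 st.py;  python3 -m pendant '[{"dx":0,"dy":0,"dz":0.4,"spin":0,"jaw":30},{"dx":0,"dy":0,"dz":0,"spin":0,"jaw":30}]'; python3 st.py
```

```text
clock: 9.57
tcp_pos: [0.4801, 0.0642, 0.2374]
tool_rot: [-0.269, 0.963, 0.0, -0.0]
force: [-5.0, 2.2, -3.7]
finger_gap: 0.0384
j6deg -33.2 off mm [-0.06 -0.15  1.64] F [-5.   2.2 -3.7] M [ 0.36  1.02 -0.04] 0.03836239351777372
clock: 9.82
tcp_pos: [0.48, 0.0642, 0.2371]
tool_rot: [-0.269, 0.963, 0.0, -0.0]
force: [-6.4, 1.0, -1.4]
finger_gap: 0.0385
j6deg -33.2 off mm [-0.05 -0.16  1.89] F [-6.4  1.  -1.4] M [0.3  1.09 0.  ] 0.038492854909962765
```

```bash
python3 -m pendant '[{"dx":0,"dy":0,"dz":0.3,"spin":0,"jaw":30},{"dx":0,"dy":0,"dz":0,"spin":0,"jaw":44},{"dx":0,"dy":0,"dz":0,"spin":0,"jaw":44},{"dx":0,"dy":0,"dz":0,"spin":0,"jaw":44}]'; python3 st.py; python3 -c "
from h import *
im,d=get_image('scene'); cv2.imwrite('pics/s6.png',cv2.resize(im[120:240,200:340,::-1],None,fx=5,fy=5))"
```

```text
clock: 10.32
tcp_pos: [0.4807, 0.064, 0.2371]
tool_rot: [-0.269, 0.963, -0.0, 0.0]
force: [-0.5, 0.5, 0.4]
finger_gap: 0.0441
j6deg -33.3 off mm [-0.66 -0.05  1.9 ] F [-0.5  0.5  0.4] M [-0.05 -0.    0.02] 0.044106918121411876
```

View pics/s6.png

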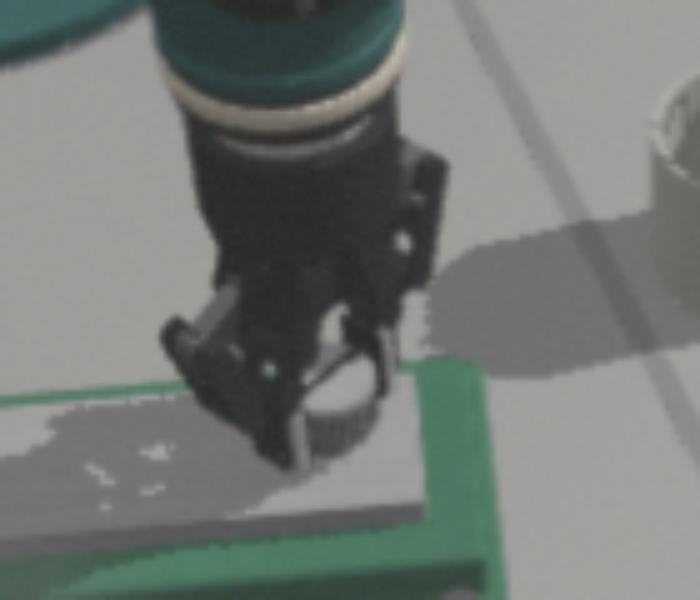

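The bolt has dropped free: the slot is visible at (330,370) and all forces are about 0. I'll regrip, recentred by about 0.6 mm, and turn forward while following down at 5 mm/turn.

```bash
python3 -m pendant '[{"dx":0.5,"dy":0.3,"dz":0,"spin":0,"jaw":44},{"dx":0,"dy":0,"dz":0,"spin":0,"jaw":30},{"dx":0,"dy":0,"dz":0,"spin":0,"jaw":30},{"dx":0,"dy":0,"dz":0,"spin":0,"jaw":30}]'; python3 st.py; python3 -m pendant '[{"dx":0,"dy":0,"dz":0.14,"spin":10,"jaw":30},{"dx":0,"dy":0,"dz":0.14,"spin":10,"jaw":30},{"dx":0,"dy":0,"dz":0,"spin":0,"jaw":30}]'; python3 st.py
```

```text
clock: 10.88
tcp_pos: [0.4797, 0.0641, 0.237]
tool_rot: [-0.269, 0.963, -0.0, 0.0]
force: [-1.3, -0.1, 5.7]
finger_gap: 0.0387
j6deg -33.3 off mm [ 0.29 -0.12  1.99] F [-1.3 -0.1  5.7] M [ 0.06  0.32 -0.05] 0.038728954591234134
clock: 11.25
tcp_pos: [0.4797, 0.0642, 0.2367]
tool_rot: [-0.096, 0.995, 0.0, 0.0]
force: [-1.5, 1.1, 5.2]
finger_gap: 0.0384
j6deg -13.1 off mm [ 0.3  -0.16  2.28] F [-1.5  1.1  5.2] M [ 0.    0.33 -0.07] 0.03841595643216145
```

```bash
python3 -m pendant '[{"dx":0,"dy":0,"dz":0.14,"spin":10,"jaw":30},{"dx":0,"dy":0,"dz":0.14,"spin":10,"jaw":30},{"dx":0,"dy":0,"dz":0.14,"spin":10,"jaw":30},{"dx":0,"dy":0,"dz":0.14,"spin":10,"jaw":30},{"dx":0,"dy":0,"dz":0.0,"spin":0,"jaw":30}]'; python3 st.py; python3 -m pendant '[{"dx":0,"dy":0,"dz":0.14,"spin":10,"jaw":30},{"dx":0,"dy":0,"dz":0.14,"spin":10,"jaw":30},{"dx":0,"dy":0,"dz":0.14,"spin":10,"jaw":30},{"dx":0,"dy":0,"dz":0.14,"spin":10,"jaw":30},{"dx":0,"dy":0,"dz":0.0,"spin":0,"jaw":30}]'; python3 st.py
```

```text
clock: 11.88
tcp_pos: [0.4797, 0.0643, 0.2362]
tool_rot: [0.25, 0.968, 0.0, -0.0]
force: [-1.4, 2.5, 5.8]
finger_gap: 0.0381
j6deg 26.9 off mm [ 0.3  -0.29  2.8 ] F [-1.4  2.5  5.8] M [ 0.41  0.39 -0.04] 0.03805218277374693
clock: 12.5
tcp_pos: [0.4798, 0.0644, 0.2357]
tool_rot: [0.566, 0.825, 0.001, -0.0]
force: [-1.3, 5.1, 5.3]
finger_gap: 0.0389
j6deg 66.9 off mm [ 0.19 -0.4   3.33] F [-1.3  5.1  5.3] M [ 0.81  0.28 -0.04] 0.038921050969846556
```

```bash
python3 -m pendant '[{"dx":0,"dy":0,"dz":0.14,"spin":10,"jaw":30},{"dx":0,"dy":0,"dz":0.14,"spin":10,"jaw":30},{"dx":0,"dy":0,"dz":0.14,"spin":10,"jaw":30},{"dx":0,"dy":0,"dz":0.14,"spin":10,"jaw":30},{"dx":0,"dy":0,"dz":0.14,"spin":10,"jaw":30}]'; python3 st.py; python3 -m pendant '[{"dx":0,"dy":0,"dz":0.14,"spin":10,"jaw":30},{"dx":0,"dy":0,"dz":0.14,"spin":10,"jaw":30},{"dx":0,"dy":0,"dz":0.14,"spin":10,"jaw":30},{"dx":0,"dy":0,"dz":0.14,"spin":10,"jaw":30},{"dx":0,"dy":0,"dz":0.14,"spin":10,"jaw":30}]'; python3 st.py
python3 -c "
from h import *
im,d=get_image('scene'); cv2.imwrite('pics/s7.png',cv2.resize(im[120:240,200:340,::-1],None,fx=5,fy=5))"
```

```text
clock: 13.12
tcp_pos: [0.4801, 0.0644, 0.235]
tool_rot: [0.862, 0.507, 0.001, -0.0]
force: [1.5, 4.8, 3.8]
finger_gap: 0.0383
j6deg 117.0 off mm [-0.06 -0.4   3.98] F [1.5 4.8 3.8] M [ 0.74 -0.19  0.1 ] 0.038276968894792845
clock: 13.75
tcp_pos: [0.4802, 0.0643, 0.2344]
tool_rot: [0.995, 0.095, 0.001, -0.0]
force: [2.1, 3.0, 3.5]
finger_gap: 0.0385
j6deg 167.1 off mm [-0.22 -0.25  4.63] F [2.1 3.  3.5] M [ 0.33 -0.34  0.02] 0.038497234197611654
```

View pics/s7.png

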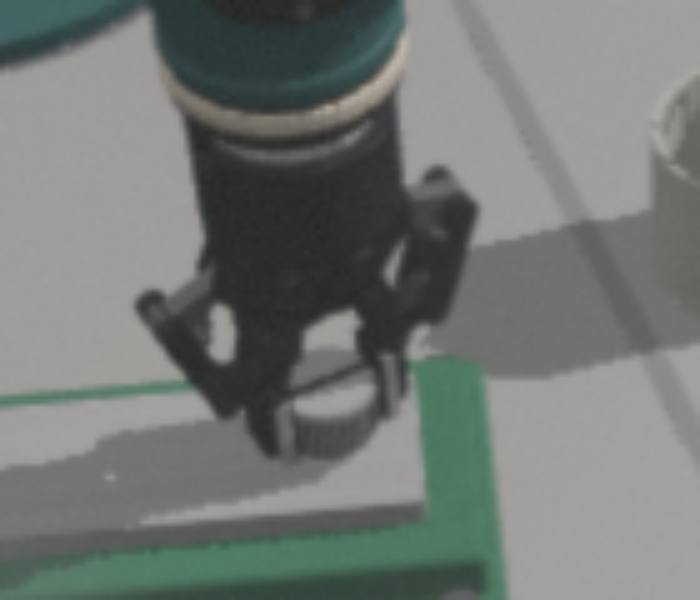

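The slot is back near its starting direction and sits about 3 px (≈5 mm) lower, as expected, so there's been no slip. Now I'll loosen, spin back 180° and regrip for the rest.

```bash
python3 -m pendant '[{"dx":0,"dy":0,"dz":0,"spin":0,"jaw":46},{"dx":0,"dy":0,"dz":0,"spin":0,"jaw":46},{"dx":0,"dy":0,"dz":0,"spin":0,"jaw":46}]'; python3 st.py; for i in 1 2 3; do :; done; python3 -m pendant '[{"dx":0,"dy":0,"dz":0,"spin":-10,"jaw":46},{"dx":0,"dy":0,"dz":0,"spin":-10,"jaw":46},{"dx":0,"dy":0,"dz":0,"spin":-10,"jaw":46},{"dx":0,"dy":0,"dz":0,"spin":-10,"jaw":46},{"dx":0,"dy":0,"dz":0,"spin":-10,"jaw":46}]'; python3 st.py
```

```text
clock: 14.18
tcp_pos: [0.4796, 0.0641, 0.234]
tool_rot: [0.995, 0.099, -0.0, 0.0]
force: [1.2, -0.1, -0.6]
finger_gap: 0.0461
j6deg 166.6 off mm [ 0.37 -0.09  5.03] F [ 1.2 -0.1 -0.6] M [ 0.    0.05 -0.  ] 0.0461354578604438
clock: 14.8
tcp_pos: [0.4797, 0.0641, 0.234]
tool_rot: [0.859, 0.512, -0.0, -0.0]
force: [-0.8, 1.5, -0.5]
finger_gap: 0.0461
j6deg 116.3 off mm [ 0.32 -0.08  4.98] F [-0.8  1.5 -0.5] M [-0.02  0.02  0.08] 0.04605593778637212
```

```bash
python3 -m pendant '[{"dx":0,"dy":0,"dz":0,"spin":-10,"jaw":46},{"dx":0,"dy":0,"dz":0,"spin":-10,"jaw":46},{"dx":0,"dy":0,"dz":0,"spin":-10,"jaw":46},{"dx":0,"dy":0,"dz":0,"spin":-10,"jaw":46},{"dx":0,"dy":0,"dz":0,"spin":-10,"jaw":46}]'; python3 st.py; python3 -m pendant '[{"dx":0,"dy":0,"dz":0,"spin":-10,"jaw":46},{"dx":0,"dy":0,"dz":0,"spin":-10,"jaw":46},{"dx":0,"dy":0,"dz":0,"spin":-10,"jaw":46},{"dx":0,"dy":0,"dz":0,"spin":-10,"jaw":46},{"dx":0,"dy":0,"dz":0,"spin":-10,"jaw":46}]'; python3 st.py;  python3 -m pendant '[{"dx":0,"dy":0,"dz":0,"spin":-10,"jaw":46},{"dx":0,"dy":0,"dz":0,"spin":-10,"jaw":46},{"dx":0,"dy":0,"dz":0,"spin":-10,"jaw":46},{"dx":0,"dy":0,"dz":0,"spin":0,"jaw":46}]'; python3 st.py
python3 -c "
from h import *
im,d=get_image('scene'); cv2.imwrite('pics/s8.png',cv2.resize(im[120:240,200:340,::-1],None,fx=5,fy=5))"
```

```text
clock: 15.42
tcp_pos: [0.4797, 0.0641, 0.234]
tool_rot: [0.562, 0.827, -0.0, -0.0]
force: [-0.4, -1.1, 0.5]
finger_gap: 0.046
j6deg 66.3 off mm [ 0.32 -0.09  4.97] F [-0.4 -1.1  0.5] M [ 0.01 -0.   -0.02] 0.04601269281362569
clock: 16.05
tcp_pos: [0.4797, 0.0641, 0.234]
tool_rot: [0.16, 0.987, -0.0, -0.0]
force: [0.5, 1.0, 0.0]
finger_gap: 0.0461
j6deg 16.3 off mm [ 0.32 -0.09  5.  ] F [0.5 1.  0. ] M [ 0.03 -0.03  0.02] 0.046051894118695334
clock: 16.55
tcp_pos: [0.4797, 0.0641, 0.234]
tool_rot: [-0.098, 0.995, -0.0, -0.0]
force: [1.0, -0.3, 0.2]
finger_gap: 0.0457
j6deg -13.3 off mm [ 0.32 -0.1   4.98] F [ 1.  -0.3  0.2] M [ 0.02 -0.04  0.02] 0.045684747525434784
```

View pics/s8.png

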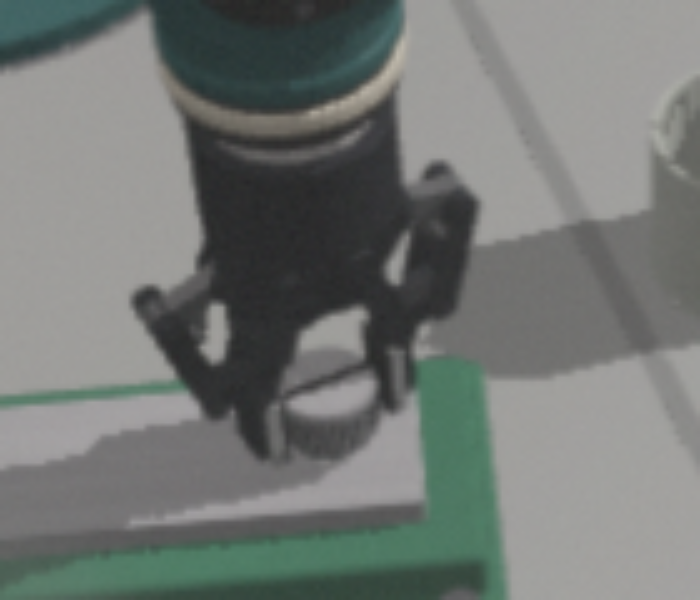

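The bolt hasn't moved (same slot angle). Next I'll regrip and turn forward about 187° more.

```bash
python3 -m pendant '[{"dx":0,"dy":0,"dz":0,"spin":0,"jaw":30},{"dx":0,"dy":0,"dz":0,"spin":0,"jaw":30},{"dx":0,"dy":0,"dz":0,"spin":0,"jaw":30}]'; python3 st.py; python3 -m pendant '[{"dx":0,"dy":0,"dz":0.14,"spin":10,"jaw":30},{"dx":0,"dy":0,"dz":0.14,"spin":10,"jaw":30},{"dx":0,"dy":0,"dz":0.14,"spin":10,"jaw":30},{"dx":0,"dy":0,"dz":0.14,"spin":10,"jaw":30},{"dx":0,"dy":0,"dz":0.14,"spin":10,"jaw":30}]'; python3 st.py; python3 -m pendant '[{"dx":0,"dy":0,"dz":0.14,"spin":10,"jaw":30},{"dx":0,"dy":0,"dz":0.14,"spin":10,"jaw":30},{"dx":0,"dy":0,"dz":0.14,"spin":10,"jaw":30},{"dx":0,"dy":0,"dz":0.14,"spin":10,"jaw":30},{"dx":0,"dy":0,"dz":0.14,"spin":10,"jaw":30}]'; python3 st.py
```

```text
clock: 16.98
tcp_pos: [0.4797, 0.0642, 0.2342]
tool_rot: [-0.097, 0.995, 0.0, 0.0]
force: [-1.5, 1.4, 5.9]
finger_gap: 0.0386
j6deg -13.2 off mm [ 0.3  -0.15  4.79] F [-1.5  1.4  5.9] M [ 0.3   0.38 -0.06] 0.03860814738565356
clock: 17.6
tcp_pos: [0.4797, 0.0643, 0.2335]
tool_rot: [0.335, 0.942, 0.0, -0.0]
force: [-1.7, 4.2, 5.7]
finger_gap: 0.0384
j6deg 37.1 off mm [ 0.27 -0.32  5.51] F [-1.7  4.2  5.7] M [0.71 0.34 0.08] 0.038410086411991125
clock: 18.23
tcp_pos: [0.4799, 0.0644, 0.2329]
tool_rot: [0.702, 0.712, 0.001, -0.0]
force: [-0.3, 5.5, 4.2]
finger_gap: 0.0383
j6deg 87.1 off mm [ 0.09 -0.41  6.14] F [-0.3  5.5  4.2] M [1.02 0.02 0.07] 0.03829991142761337
```

```bash
python3 -m pendant '[{"dx":0,"dy":0,"dz":0.14,"spin":10,"jaw":30},{"dx":0,"dy":0,"dz":0.14,"spin":10,"jaw":30},{"dx":0,"dy":0,"dz":0.14,"spin":10,"jaw":30},{"dx":0,"dy":0,"dz":0.14,"spin":10,"jaw":30},{"dx":0,"dy":0,"dz":0.14,"spin":10,"jaw":30}]'; python3 st.py; python3 -m pendant '[{"dx":0,"dy":0,"dz":0.14,"spin":10,"jaw":30},{"dx":0,"dy":0,"dz":0.14,"spin":10,"jaw":30},{"dx":0,"dy":0,"dz":0.14,"spin":9,"jaw":30},{"dx":0,"dy":0,"dz":0.07,"spin":5,"jaw":30},{"dx":0,"dy":0,"dz":0,"spin":0,"jaw":30}]'; python3 st.py
python3 -m pendant '[{"dx":0,"dy":0,"dz":0,"spin":0,"jaw":30},{"dx":0,"dy":0,"dz":0,"spin":0,"jaw":30}]'; python3 st.py
python3 -c "
from h import *
im,d=get_image('scene'); cv2.imwrite('pics/s9.png',cv2.resize(im[120:240,200:340,::-1],None,fx=5,fy=5)); cv2.imwrite('pics/s9f.png',im[:,:,::-1])"
```

```text
clock: 18.85
tcp_pos: [0.4801, 0.0643, 0.2322]
tool_rot: [0.937, 0.349, 0.001, -0.0]
force: [3.1, 3.8, 2.4]
finger_gap: 0.0385
j6deg 137.1 off mm [-0.15 -0.34  6.82] F [3.1 3.8 2.4] M [ 0.88 -0.3   0.1 ] 0.038517178634070275
clock: 19.48
tcp_pos: [0.4802, 0.0642, 0.2317]
tool_rot: [0.998, 0.063, 0.001, -0.0]
force: [3.4, 3.4, 3.8]
finger_gap: 0.0389
j6deg 170.7 off mm [-0.19 -0.21  7.27] F [3.4 3.4 3.8] M [ 0.73 -0.58 -0.01] 0.038851480236483805
clock: 19.73
tcp_pos: [0.4802, 0.0642, 0.2317]
tool_rot: [0.998, 0.064, 0.001, -0.0]
force: [3.9, 4.2, 3.3]
finger_gap: 0.0385
j6deg 170.6 off mm [-0.2  -0.19  7.26] F [3.9 4.2 3.3] M [ 0.77 -0.7  -0.09] 0.03849337570119959
```

View pics/s9.png

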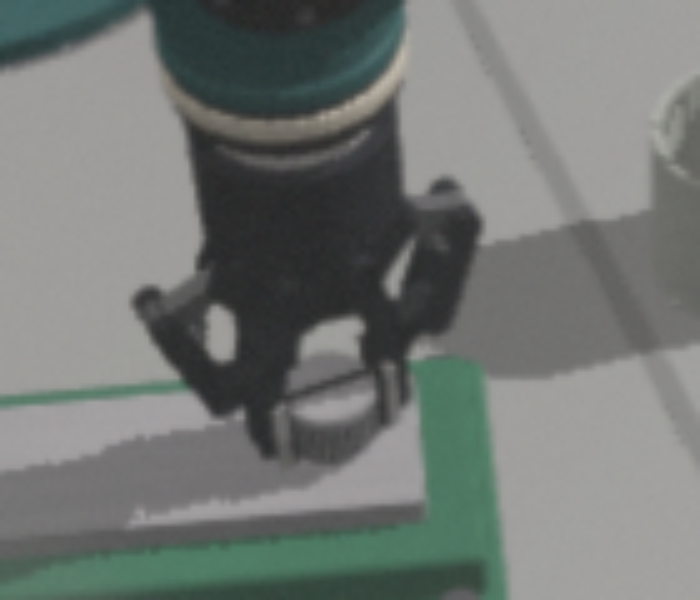

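View pics/s9f.png

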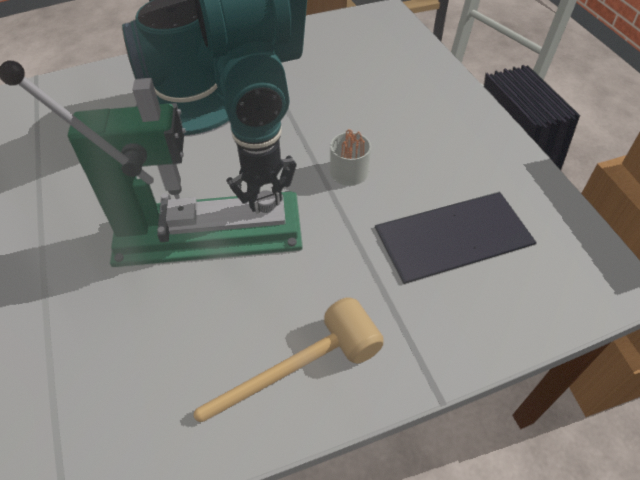

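The head is gripped at (330,400), its slot half a turn from the last regrip. The tool went down 5.4 mm with the bolt, and the tin, slate and mallet haven't moved. I'm handing in.

```bash
python3 -c "
from cell import job
print(job.close_job())"; python3 st.py
```

```text
the job is handed in; nothing more can be done
None
the job is handed in; nothing more can be done
```

The bolt is started in its thread, about one turn below the drop by my estimate, and the gripper still holds the head. I handed the job in at about 20 s of the 67 s allowed; no verdict was given.

- **Backward:** I turned the bolt back 196° with a push of about 6 N. Between 160° and 178° the vertical force changed from +6 N to −4.6 N, which is the bolt's own weight, so the thread had ended there. I followed it down about 4 mm until it touched, then loosened the grip for a moment so it could settle.
- **Forward:** I turned it forward 384° in two strokes, with one regrip. That is about 357° past the drop point, give or take 9°. The tool came down 5.4 mm with it, so I put `bolt_lift` at about −5 mm. This comes from the turn angle and tool height, because the joint can't be read directly.
- **Last checks:** The jaws were closed on the head at 38.5 mm, and the tool pose didn't change over the last 0.25 s. The slot angle in the last picture matched the turns I commanded. The tin, slate and mallet looked unmoved in the scene view. I saw side forces of about 4 N per axis in the grip and left them.
- **Refused calls:** The first two move calls were refused because rows need all five values, and nothing moved. An automatic circle fit on the bolt head found nothing, so I used points picked by eye; the two camera views agreed to about 0.1 mm.

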